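# Plug the spare control card into the tag machine's card bay

### The job

Take the spare control card out of its holder and slide it gently down the two card guides of the control unit until you feel it bear on the contacts, and let go. Then push the two black levers in towards the card with gentle fingertip pressure until both are fully closed and the card is fully home. Do not press the card into the contacts by hand, do not force anything, and leave the cup, tape, jar and spray bottle where they stand.

Things in the scene. Friction and masses are not known exactly. Their poses are not given: they have to be found in the camera images.
- card: green circuit card, loose, about 0.2 kg, at first upright in the holder. Board 110 mm wide (its y), 4 mm thick (x), 80 mm high (z, up); its lowest 6 mm is only 104 mm wide. Origin: centre of its lower edge. An aluminium strip 10 mm thick runs along the full width 72 to 80 mm above the origin; the levers press on its ends. Either face may point either way
- card_grip (a point): point in the card's black grip, 102 mm above the card's origin; axes as the card's. The grip is 12 mm thick (x), 40 mm wide (y) and reaches from 80 to 114 mm above the card's lower edge: take it from above, fingers closing along x
- holder: fixed grey plastic holder, base 90 x 150 x 12 mm (x, y, z), origin at the centre of its underside, z up. Two pairs of posts, 40 mm high, stand on the base and leave a slot 6 mm wide along the holder's y, in which the card stands, its lower edge 12 mm above the table; the card lifts straight up and is clear after 40 mm
- bay: fixed control unit with an open card bay; origin at the centre of the underside of its base plate (100 x 200 x 12 mm), z up. The card goes in from above, upright, its width along the bay's y. A white housing 55 mm high reaches from x = -40 to -110 mm. A black lever is hinged at each y end, outside the two white card guides
- guide_l (a point): bottom of the left card guide's channel at its top end: bay y = +57 mm, 78 mm above the table. The channel opens towards the bay's middle, 8 mm deep, 7 mm wide in x, the top 8 mm flared to 13 mm. A hidden spring clip 52 mm above the table rubs on the card's edge, so the card does not drop by itself but is pushed down with about 3 to 10 N (both guides together)
- guide_r (a point): the same for the right guide, at bay y = -57 mm, facing the left one
- bay_seat (a point): where the card's origin lies when fully home, 20 mm above the table, a hard stop; axes as the bay's. 3 to 7 mm above it (worn, different each time, to be felt) the card first bears on two brass contact blocks in the bay's middle. They give way only at 18 N each (36 N together), which is the levers' work: over 30 N between card and bay while the fingers touch the card is forcing it
- lever_l (a joint): hinge of the left lever, at the bay's +y end: 0 rad closed (hard stop), 1.2 wide open; starts at 1.12 to 1.2. Stays where left (0.1 N m). Push its tip along its arc towards the card with a fingertip, do not pinch: over 30 N from the fingers is forcing. Moves freely to 0.1 to 0.3 rad, then its nose bears on the card's strip and needs 7 to 15 N until the stop
- lever_r (a joint): the same for the right lever, at the bay's -y end
- lever_l_pivot (a point): fixed point on the left lever's hinge axis, which runs along the bay's x: bay y = +74 mm, 106 mm above the table
- lever_r_pivot (a point): the same for the right lever: bay y = -74 mm, 106 mm above the table
- lever_l_tip (a point): centre of the left lever's rounded tip: radius 8 mm, 20 mm long along the bay's x, 70 mm from the hinge; the arm below it is 9 mm thick. At joint value q the tip lies 70*sin(q - 0.30) mm outwards of and 70*cos(q - 0.30) mm above the hinge: it leans outwards when open, 17 degrees inwards when closed
- lever_r_tip (a point): the same for the right lever, mirrored
- cups: white paper cup, 72 mm wide at the rim, 85 mm high, origin under its centre; leave alone
- tape: roll of tan tape lying flat, 100 mm across, 45 mm high; leave alone
- jar: blue jar with white lid, 84 mm across, 110 mm high; leave alone
- spray: white spray bottle with blue head, 80 mm across, 210 mm high, off to the side; leave alone
There are look-alikes about, which are no part of the job. There is more than one size of the card; the job needs the middle-sized.

How it is judged:
By the outcome, as a careful person would: the job done as asked, in the order asked, and still so for the second after the job is handed in, with the robot touching nothing.
It also fails if it takes over 72 s, if anything falls off the work surface, if the arm or the gripper's body presses on something with over 40 N, if the wrist force passes 120 N, or if a joint passes its speed limit or range.

### The arm

A 7-joint arm with a two-finger parallel gripper is mounted at the origin on the work surface. World frame = base frame: x ahead of the robot, y to its left, z up, the work surface at z = 0. Lengths are in m, angles in rad, forces in N, time in s.
With the tool pointing down it reaches from about 0.425 to 0.95 m from the base axis. Payload 4.7 kg.
Tool frame: the origin (TCP) lies between the finger pads; the fingertips stand 25 mm ahead of it and the grasp point (between the pads) lies 6 mm ahead of it; z points along the fingers, y is the line along which they close (so a half turn about z gives the same grasp; the last joint's range is limited). The gripper opens to 85 mm and grips with 20 to 120 N. Pads are 22 mm wide; open, the fingers measure 114 mm over their backs; the gripper's body (76 mm by 85 mm) begins 54 mm behind the grasp point. The pads swing forward as they close: fully open they stand 13 mm farther back than shut.
Start: joints at [-1.135, 0.469, -0.049, 1.532, 0.024, 1.141, -0.082], TCP at [0.303, 0.603, 0.256] pointing down, gripper open.
Joint ranges: [-2.59, 2.59], [-0.33, 1.99], [-1.39, 1.29], [0.1, 2.45], [-1.04, 4.18], [0.21, 1.99], [-2.66, 2.66]. Speed limits (rad/s): [2.57, 2.57, 3.14, 3.14, 3.14, 3.14, 3.14].

### API

Orientations are given as a 3x3 rotation matrix whose columns are the frame's x, y, z axes.
In Python, from rig import * gives the robot as it stands. Calls block until the motion is done:
- movep(position, orientation): joint-space move of the TCP to a pose.
- move_l(position, attitude=None, feed=0.15, until_force=None): straight line of the TCP; attitude=None keeps the orientation; feed is the mean speed in m/s. With until_force (N) it stops when the force on the tool has changed by that much, and returns True; else False.
- move_joints(angles): joint-space move.
- command_gripper(opening, newtons=None): finger opening in m; newtons is the grip in N (None keeps the last); returns when the fingers have stopped.
- sleep(seconds).
- inverse_kinematics(position, orientation): joint angles nearest the present ones, or None.
- sense(): the state.
- camera(name): name is "scene" or "top" or "wrist"; returns (picture, depth): 400x640x3 uint8, red, green, blue; 400x640 float32, m along the optical axis (not along the pixel's ray), 0 where there is no reading.
- camera_params(name): a dict with "K" (3x3 intrinsics, pixels), "position" and "rotation" of the camera in the world; the wrist camera has in their place "tool_from_camera" (4x4, takes a point from camera to tool coordinates, whose origin is the TCP and whose axes are the flange's). Camera axes: x right, y down, z forward; pixel columns grow to the right and rows downward; lengths in m; the calibration is good to about 2 mm. The wrist camera is an equidistant fisheye: a pixel r from the principal point sees the ray r / f radians off the axis. A picture is of the moment at which its call begins: read the wrist's pose just before it. camera_params takes no time and is no camera call.
A pose or a line that the arm cannot do raises Unreachable and nothing moves.
- finish_job(): hands the job in; it is judged then, once.
The state is a dict: "time_s": time; "joint_pos": joint angles; "qd": joint speeds; "joint_efforts": joint torques, N m; "position": TCP position; "tcp_rot": TCP orientation; "wrist_force": force on the tool from outside, world axes, zero at the start; "ft_torque": the same for the moment, N m; "finger_gap": finger opening in m; "gripper_force": force on a finger pad.
Only numpy, scipy, OpenCV 4.12 (cv2) and the standard library are available. Lean on these libraries where they do the work, as an engineer would, in place of code of your own. Each camera call takes 0.05 s, during which the arm holds its last target. There are 200 camera calls.

## Working session

There is one attempt and no reset: what is moved stays moved. The work goes in short steps, each a Python script; the robot and the scene stay as the last script left them, time stands still between calls to the robot, and variables do not carry over. Pictures are saved under pics/ and viewed, at most 10 in all, crops included, and the job is handed in when it is done.

```bash
ls; mkdir -p pics
python3 - <<'E'
from rig import *
import cv2,numpy as np
for n in("scene","top"):
    p,d=camera(n);cv2.imwrite(f"pics/{n}0.png",p[...,::-1]);np.savez(f"{n}0.npz",p=p,d=d);c=camera_params(n);print(n,c)
print(camera_params("wrist"));print(sense())
E
```

```text
pics
scene {'K': array([[361.22297756,   0.        , 316.53403449],
       [  0.        , 361.22297756, 206.22725644],
       [  0.        ,   0.        ,   1.        ]]), 'position': array([1.1068813 , 0.09390069, 0.84533732]), 'rotation': array([[-0.36285392,  0.73912763, -0.56747457],
       [ 0.93181148,  0.29304438, -0.21413162],
       [ 0.00802464, -0.60647782, -0.79505991]])}
top {'K': array([[451.03647995,   0.        , 316.69451997],
       [  0.        , 451.03647995, 207.2369445 ],
       [  0.        ,   0.        ,   1.        ]]), 'position': array([ 0.32609959, -0.11642165,  1.34841053]), 'rotation': array([[ 0.00933764, -0.97709493,  0.21259892],
       [-0.99995108, -0.00981772, -0.00120256],
       [ 0.00326226, -0.21257729, -0.97713881]])}
{'K': array([[309.70691629,   0.        , 320.04327306],
       [  0.        , 309.70691629, 206.60758216],
       [  0.        ,   0.        ,   1.        ]]), 'tool_from_camera': array([[-7.62603136e-04, -9.55736916e-01, -2.94221629e-01,
         7.49187315e-02],
       [ 9.99999663e-01, -8.18068747e-04,  6.54459746e-05,
     
[... 323 characters left out ...]
  ]), 'qd': array([-0.00103896, -0.00083184, -0.00013896, -0.00293096,  0.0002114 ,
       -0.00079412, -0.00044109]), 'joint_efforts': array([ 1.15216768e-03, -5.11515284e+01, -4.65877459e-02, -2.38391250e+01,
        1.08644160e-02,  4.37890791e-03, -1.13549217e-05]), 'position': array([0.30231065, 0.60296435, 0.25535762]), 'tcp_rot': array([[-8.93919089e-01,  4.48227694e-01, -7.72299709e-04],
       [ 4.48228358e-01,  8.93917637e-01, -1.61148861e-03],
       [-3.19414911e-05, -1.78670706e-03, -9.99998403e-01]]), 'wrist_force': array([ 0.72409283, -0.04182395, -0.41560616]), 'ft_torque': array([-0.00115533, -0.0248253 , -0.03351844]), 'gripper_force': 0.0, 'finger_gap': 0.0848971815876488}
```

View pics/scene0.png

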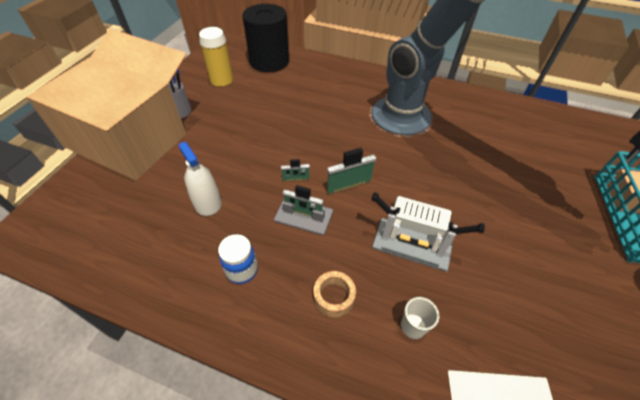

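View pics/top0.png

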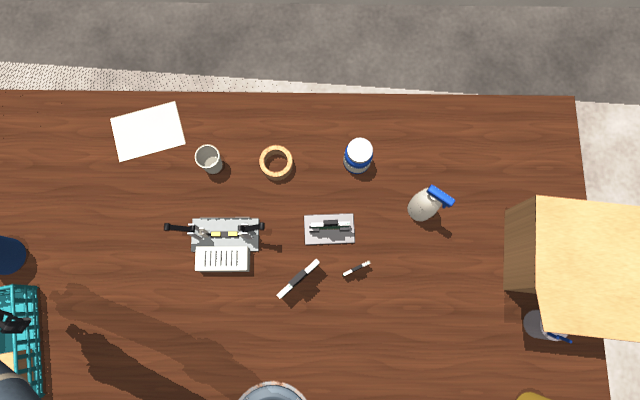

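Scene: the holder with its card is at (303,208), a larger card at (350,175) and a smaller one at (295,170). The bay is at (415,235) with its levers open, and the jar, tape, cup and spray stand clear. In the top view the candidates are the holder card at (330,228), the large one at (298,280) and the small one at (357,268). The card standing in the grey holder fits the description; I'll confirm its width and take a crop from the wrist.

```bash
cat > h.py <<'E'
from rig import *
import cv2,numpy as np
def cloud(n,p,d):
    c=camera_params(n);K=c["K"];v,u=np.mgrid[:400,:640]
    P=np.stack([(u-K[0,2])/K[0,0]*d,(v-K[1,2])/K[1,1]*d,d],-1)
    return P@c["rotation"].T+c["position"]
def wrist(name):
    s=sense();p,d=camera("wrist");np.savez(name+".npz",p=p,d=d,pos=s["position"],R=s["tcp_rot"]);cv2.imwrite(f"pics/{name}.png",p[...,::-1])
def wray(name,uv):
    z=np.load(name+".npz");c=camera_params("wrist");K=c["K"];T=c["tool_from_camera"]
    a=(np.atleast_2d(uv)-K[:2,2])/K[0,0];r=np.linalg.norm(a,axis=1,keepdims=True)
    dr=np.hstack([a/np.maximum(r,1e-9)*np.sin(r),np.cos(r)])
    return z["pos"]+z["R"]@T[:3,3], dr@T[:3,:3].T@z["R"].T
def onplane(name,uv,h):
    o,d=wray(name,uv);return o+d*((h-o[2])/d[:,2:])
def wcloud(name):
    z=np.load(name+".npz");v,u=np.mgrid[:400,:640]
    o,d=wray(name,np.stack([u.ravel(),v.ravel()],1).astype(float))
    c=camera_params("wrist");zc=d@(z["R"]@c["tool_from_camera"][:3,2])
    return (o+d*(z["d"].ravel()/zc)[:,None]).reshape(400,640,3)
def down(yaw): # tool x at yaw, z down
    c,s=np.cos(yaw),np.sin(yaw);return np.array([[c,s,0],[s,-c,0],[0,0,-1.]])
E
python3 - <<'E'
from h import *
for n in("top","scene"):
    z=np.load(n+"0.npz");C=cloud(n,z["p"],z["d"])
    hsv=cv2.cvtColor(z["p"],cv2.COLOR_RGB2HSV)
    for nm,R in (("holder",[300,208,360,250]),("bay",[155,210,275,275]),("big",[270,255,325,305])) if n=="top" else (("holder",[270,180,335,235]),("bay",[365,190,490,270]),("big",[320,145,380,195])):
        r=np.s_[R[1]:R[3],R[0]:R[2]];c=C[r];h=hsv[r]
        for l,m in (("black",h[...,2]<45),("grey/white",(h[...,1]<40)&(h[...,2]>90)),("green",(h[...,0]>50)&(h[...,0]<90)&(h[...,1]>80))):
            m=m&(c[...,2]>.008)
            q=c[m]
            if len(q)>8: print(n,nm,l,len(q),np.percentile(q,[2,50,98],axis=0).round(3).tolist())
            if len(q)>8: (a,b,t)=cv2.minAreaRect((q[:,:2]*1000).astype(np.float32)); print("   rect",np.round(a),np.round(b),round(t,1))
E
```

```text
top holder black 22 [[0.541, -0.172, 0.068], [0.545, -0.158, 0.11], [0.546, -0.117, 0.126]]
   rect [ 543. -137.] [ 3. 71.] 6.4
top holder grey/white 1246 [[0.508, -0.227, 0.009], [0.544, -0.153, 0.014], [0.594, -0.084, 0.127]]
   rect [ 463. -160.] [268. 149.] 3.3
top holder green 30 [[0.453, -0.195, 0.036], [0.549, -0.15, 0.053], [0.551, -0.116, 0.621]]
   rect [ 452. -122.] [ 77. 240.] 69.5
top bay black 218 [[0.522, 0.025, 0.055], [0.53, 0.22, 0.134], [0.538, 0.279, 0.161]]
   rect [483.  56.] [447. 130.] 63.8
top bay grey/white 3051 [[0.421, 0.062, 0.01], [0.499, 0.157, 0.035], [0.578, 0.247, 0.115]]
   rect [479.  62.] [426. 199.] 74.5
top big black 24 [[0.366, -0.092, 0.029], [0.394, -0.075, 0.11], [0.412, -0.043, 0.134]]
   rect [389. -67.] [ 5. 70.] 43.1
top big grey/white 285 [[0.35, -0.118, 0.083], [0.396, -0.068, 0.109], [0.443, -0.017, 0.155]]
   rect [390. -68.] [105. 122.] 86.7
scene holder black 170 [[0.552, -0.189, 0.054], [0.557, -0.156, 0.11], [0.559, -0.135, 0.127]]
   rect [ 555. -161.] [ 9. 61.] 1.1
scene holder grey/white 1052 [[0.514, -0.225, 0.009], [0.566, -
[... 151 characters left out ...]
7, -0.105, 0.073]]
   rect [788. -69.] [704. 133.] 16.5
scene bay black 314 [[0.526, 0.028, 0.019], [0.535, 0.22, 0.134], [0.543, 0.285, 0.161]]
   rect [815. 163.] [580. 263.] 1.2
scene bay grey/white 3637 [[0.428, 0.063, 0.009], [0.52, 0.159, 0.036], [0.581, 0.248, 0.115]]
   rect [764. 158.] [685. 199.] 0.4
scene big black 219 [[0.387, -0.088, 0.113], [0.405, -0.067, 0.138], [0.423, -0.047, 0.153]]
   rect [462. -22.] [171.  50.] 37.5
scene big grey/white 250 [[0.35, -0.121, 0.088], [0.408, -0.07, 0.104], [0.45, -0.014, 0.111]]
   rect [734. -21.] [770. 123.] 8.0
scene big green 646 [[0.356, -0.118, 0.016], [0.402, -0.069, 0.051], [0.447, -0.02, 0.083]]
   rect [738. -19.] [763. 115.] 8.4
```

Run:
```python
from h import *
R=down(np.pi/2)
for n,p in (("b1",[.52,.155,.33]),("b2",[.52,.095,.33]),("c1",[.55,-.12,.30]),("c2",[.55,-.18,.26])):
    movep(p,R); wrist(n); s=sense(); print(n,s["time_s"],s["position"].round(4),s["joint_pos"].round(2),s["wrist_force"].round(2))
a=[cv2.imread(f"pics/{n}.png") for n in("b1","c2")]
cv2.imwrite("pics/m1.png",cv2.resize(a[0],(800,500)));cv2.imwrite("pics/m2.png",cv2.resize(a[1],(800,500)))
```

```text
b1 1.9833 [0.5197 0.1568 0.3296] [-0.69  0.19  0.37  1.77 -0.08  1.19 -0.29] [ 0.44  0.68 -0.41]
b2 2.3833 [0.52   0.0957 0.3299] [-0.62  0.17  0.41  1.8  -0.07  1.19 -0.18] [-0.71  0.15 -0.2 ]
c1 3.3167 [ 0.5507 -0.117   0.2999] [-0.31  0.27  0.55  1.77 -0.15  1.14  0.3 ] [-0.11  0.07 -0.47]
c2 3.7583 [ 0.5508 -0.178   0.26  ] [-0.2   0.34  0.57  1.79 -0.2   1.07  0.44] [-0.01  0.75 -0.41]
```

View pics/m1.png

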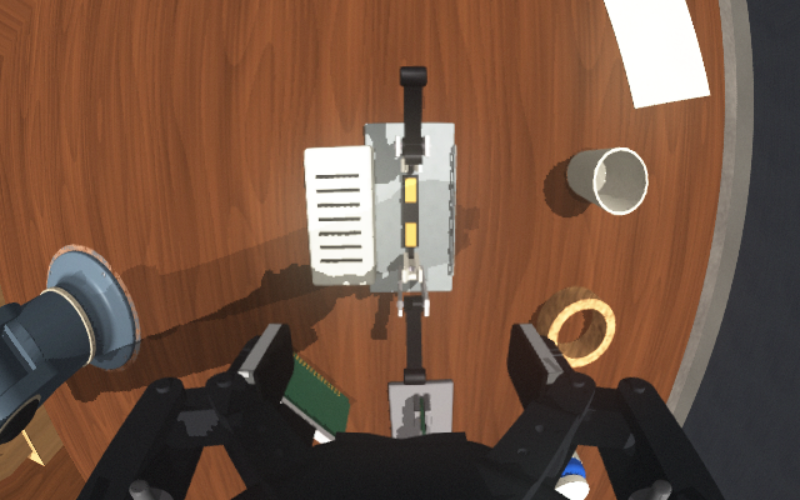

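View pics/m2.png

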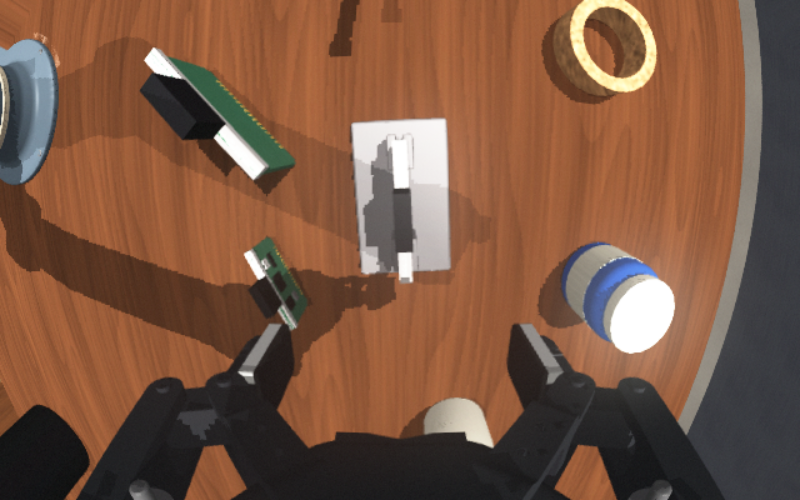

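m2 shows the three candidates: the holder card at (402,205), a wider loose one at (215,115) and a narrow one at (275,285). The holder card stands upright in the grey holder and is of middle width. m1 shows the bay with brass contacts at (411,190) and (411,235), guides at (412,150) and (413,275), and lever tips at (413,74) and (414,376).

Run:
```python
from h import *
def comp(n,box,cond):
    z=np.load(n+".npz");hsv=cv2.cvtColor(z["p"],cv2.COLOR_RGB2HSV);C=wcloud(n)
    x0,y0,x1,y1=[int(b/1.25) for b in box]
    m=np.zeros((400,640),bool);m[y0:y1,x0:x1]=1
    return m&cond(hsv,C),C
def line(q):
    vx,vy,x,y=cv2.fitLine(q[:,:2].astype(np.float32),cv2.DIST_HUBER,0,1e-4,1e-4).ravel();return np.degrees(np.arctan2(-vx,vy) if vy>0 else np.arctan2(vx,-vy))
def rep(l,m,C,h=None,n=None):
    q=C[m]
    v,u=np.nonzero(m)
    if h: q=onplane(n,np.stack([u,v],1).astype(float),h)
    r=cv2.minAreaRect((q[:,:2]*1000).astype(np.float32))
    print(l,len(q),"med",np.median(q,0).round(4),"lo",np.percentile(q,1,axis=0).round(4),"hi",np.percentile(q,99,axis=0).round(4),"rect",np.round(r[0],1),np.round(r[1],1),round(r[2],1),"yaw",round(line(q),2))
white=lambda h,C:(h[...,1]<50)&(h[...,2]>150)
wz=lambda lo,hi:(lambda h,C:(C[...,2]>lo)&(C[...,2]<hi))
for n,b in(("c1",(330,150,480,400)),("c2",(340,100,470,300))):
    for l,c in(("strip",wz(.082,.100)),("grip",wz(.115,.14)),("base",lambda h,C:(C[...,2]>.006)&(C[...,2]<.02))):
        m,C=comp(n,b,c)
        if m.sum()>5: rep(n+l,m,C)
for n in("b1","b2"):
    b=(290,20,480,420) if n=="b1" else (290,0,480,300)
    for l,c in(("brass",lambda h,C:(h[...,0]>18)&(h[...,0]<32)&(h[...,1]>120)&(h[...,2]>150)),("base",lambda h,C:(C[...,2]>.006)&(C[...,2]<.018)),("housing",wz(.048,.061)),("guides",lambda h,C:(C[...,2]>.07)&(C[...,2]<.083)&(C[...,0]>.5)),("tips",lambda h,C:(C[...,2]>.14)&(C[...,2]<.19))):
        m,C=comp(n,b,c)
        if m.sum()<5: continue
        rep(n+l,m,C)
        if l in("guides","tips","brass"):
            k,lab,st,ce=cv2.connectedComponentsWithStats(m.astype(np.uint8))
            for i in range(1,k):
                if st[i,4]>15: rep("   cc%s"%(ce[i]*1.25).round(),lab==i,C)
# enlarged crop of card
p=cv2.imread("pics/c2.png")[80:240,250:400];cv2.imwrite("pics/crop.png",cv2.resize(p,None,fx=3.5,fy=3.5))
p=cv2.imread("pics/b1.png")[50:310,270:380];cv2.imwrite("pics/cropb.png",cv2.resize(p,None,fx=2.3,fy=2.3))
```

```text
c1strip 474 med [ 0.5506 -0.1296  0.0924] lo [ 0.544  -0.212   0.0883] hi [ 0.5589 -0.1024  0.0994] rect [ 551.1 -157.2] [ 13.  111.5] 1.7 yaw 3.0
c1grip 486 med [ 0.5515 -0.1534  0.1262] lo [ 0.5445 -0.1759  0.1159] hi [ 0.5578 -0.1366  0.1278] rect [ 551.3 -156.3] [12.8 39.8] 3.0 yaw 3.58
c1base 5449 med [ 0.553  -0.1479  0.0122] lo [ 0.5067 -0.2278  0.0096] hi [ 0.5961 -0.0818  0.0142] rect [ 551.1 -155.9] [ 89.7 151.1] 2.3 yaw 9.88
c2strip 680 med [ 0.5507 -0.1319  0.0923] lo [ 0.5452 -0.2115  0.0907] hi [ 0.5586 -0.1032  0.0979] rect [ 551.6 -157.4] [ 11. 110.] 2.9 yaw 2.53
c2grip 690 med [ 0.5514 -0.1556  0.1262] lo [ 0.5449 -0.1766  0.1171] hi [ 0.5574 -0.137   0.1277] rect [ 551.1 -156.9] [12.3 40. ] 2.4 yaw 2.57
c2base 7170 med [ 0.5508 -0.1499  0.0122] lo [ 0.5064 -0.2288  0.0099] hi [ 0.5962 -0.0826  0.0141] rect [ 551.1 -156.3] [ 90.6 150.6] 2.6 yaw 16.62
b1brass 298 med [0.5305 0.1395 0.0263] lo [ 0.3927 -0.0701  0.0066] hi [0.5363 0.1936 0.0284] rect [465.8  53.1] [312.6  73.9] 65.2 yaw -3.89
   cc[410. 193.] 110 med [0.5303 0.1758 0.0255] lo [0.5247 0.1665 0.02  ] hi [
[... 2201 characters left out ...]
21 med [0.5322 0.2109 0.0769] lo [0.5214 0.2037 0.0701] hi [0.539  0.2162 0.0798] rect [530.2 210. ] [12.7 17.6] 90.0 yaw 81.77
   cc[411. 214.] 116 med [0.5299 0.0988 0.0767] lo [0.5224 0.0932 0.0701] hi [0.5407 0.1061 0.0798] rect [531.4  99.6] [18.3 13.2] 1.2 yaw 83.48
b2tips 538 med [0.5298 0.2699 0.147 ] lo [0.5186 0.0408 0.1402] hi [0.5388 0.2812 0.1584] rect [528.8 161. ] [ 19.8 241.6] 0.2 yaw 0.86
   cc[411.  12.] 373 med [0.5288 0.275  0.149 ] lo [0.5186 0.263  0.1402] hi [0.5378 0.2813 0.1584] rect [528.5 271.8] [19.9 19.6] 0.9 yaw 51.23
   cc[414. 292.] 165 med [0.5324 0.0452 0.1444] lo [0.5251 0.0405 0.1402] hi [0.5389 0.0514 0.1493] rect [532.   45.9] [11.2 13.9] 89.1 yaw -81.46
```

View pics/crop.png

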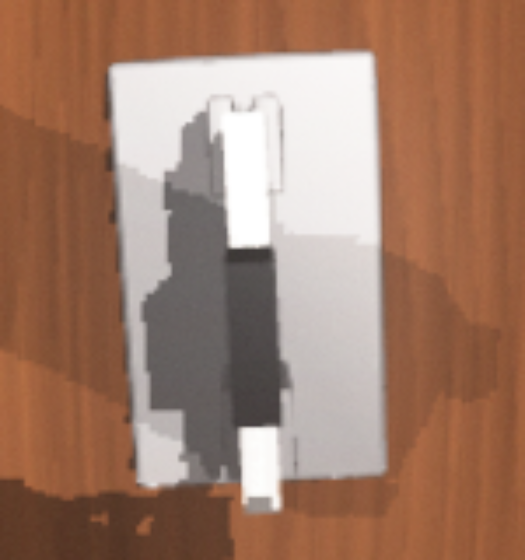

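The crop shows the black grip at (252,335) on the white strip, which runs from (240,110) to (262,505), with the posts either side. The strip measures 110 mm and its top is at z 0.092, so this is the middle-sized card.

Card: (0.5513, -0.157), yaw 2.6°. Bay: (0.5303, 0.155), yaw 0.85°. Next I grasp, lift and carry it over the bay.

Run:
```python
from h import *
R=down(np.pi/2+np.radians(2.6))
x,y=.5513,-.157
movep([x,y,.20],R); move_l([x,y,.1225],feed=.1); sleep(.2)
s=sense();print(s["time_s"],s["position"].round(4),s["wrist_force"].round(1))
command_gripper(0.0,50)
s=sense();print(s["finger_gap"],s["gripper_force"],s["position"].round(4),s["wrist_force"].round(1))
move_l([x,y,.30],feed=.12)
s=sense();print(s["time_s"],s["position"].round(4),s["wrist_force"].round(2),s["finger_gap"],s["gripper_force"])
Rb=down(np.pi/2+np.radians(.85))
move_l([.5303,.155,.30],Rb,feed=.2); sleep(.3)
wrist("d1");s=sense();print(s["time_s"],s["position"].round(4),s["wrist_force"].round(2))
cv2.imwrite("pics/d1v.png",cv2.resize(cv2.imread("pics/d1.png"),(800,500)))
```

```text
5.25 [ 0.5517 -0.1571  0.1231] [ 0.1 -0.4  0.3]
0.011150712241158284 49.114864468574524 [ 0.5515 -0.1571  0.1226] [ 0.5 -0.5  0.7]
7.55 [ 0.5509 -0.1568  0.2992] [-1.11 -0.24 -2.59] 0.011031153383438363 48.791738748550415
9.6167 [0.5303 0.1547 0.3   ] [-0.02  0.16 -3.21]
```

View pics/d1v.png

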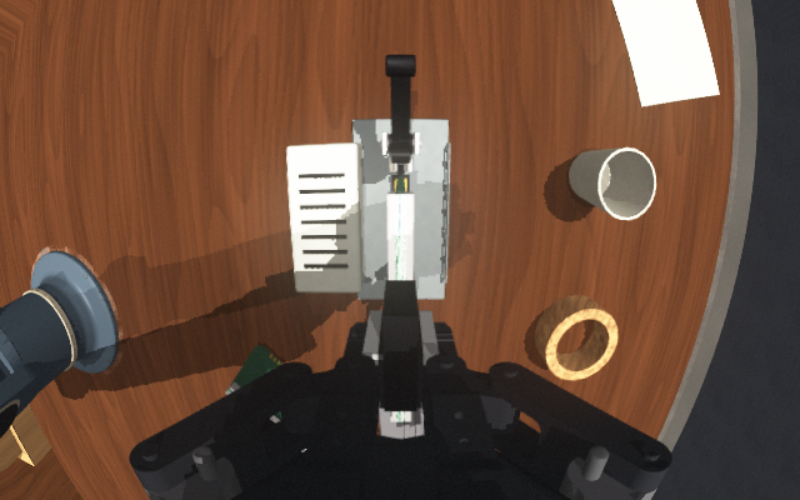

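The card is held along the bay's y, with its strip from (400,193) to (402,435). The bay is straight below and its left guide is at (400,150). I measure the card's offset in the hand and the bay once more from here.

Run:
```python
from h import *
z=np.load("d1.npz");C=wcloud("d1");z0=.30-.1225
v,u=np.mgrid[:400,:640];h=cv2.cvtColor(z["p"],cv2.COLOR_RGB2HSV)
def rep(l,m,big=True):
    if big:
        k,lab,st,_=cv2.connectedComponentsWithStats(m.astype(np.uint8));m=lab==1+np.argmax(st[1:,4])
    q=C[m];r=cv2.minAreaRect((q[:,:2]*1000).astype(np.float32));print(l,len(q),np.percentile(q,[1,50,99],axis=0).round(4).tolist(),np.round(r[0],1),np.round(r[1],1),round(r[2],2));return q
box=(u>290)&(u<350)&(v>130)&(v<235)
q=rep("strip",box&(C[...,2]>.255)&(C[...,2]<.275))
print("strip yaw",-np.degrees(np.polyfit(q[:,1],q[:,0],1)[0]), "+y end",q[:,1].max())
b=(C[...,0]>.45)&(C[...,0]<.6)&(C[...,1]>.0)&(C[...,1]<.30)
rep("base",b&(C[...,2]>.006)&(C[...,2]<.018))
rep("tipL",b&(C[...,2]>.12)&(C[...,2]<.19)&(C[...,1]>.2))
for s in(1,-1): rep("guide%d"%s,b&(C[...,2]>.070)&(C[...,2]<.083)&(abs(C[...,1]-.155-s*.055)<.02),False)
g=b&(C[...,2]>.006)&(C[...,2]<.018)
for y in(.11,.15,.2,.24):
    a=C[g&(abs(C[...,1]-y)<.003)][:,0];print(y,a.max().round(4),a.min().round(4))
for x in(.50,.57):
    a=C[g&(abs(C[...,0]-x)<.003)][:,1];print("x",x,a.max().round(4),a.min().round(4))
print(np.median(C[g][:,2]))
```

```text
strip 1470 [[0.5247, 0.174, 0.2648], [0.5296, 0.1921, 0.2698], [0.5345, 0.2095, 0.2739]] [530.1 191.6] [36.  12.2] 89.45
strip yaw 0.8587663833252928 +y end 0.20960210710102967
base 3821 [[0.5405, 0.0583, 0.0105], [0.5615, 0.1625, 0.0123], [0.5795, 0.2532, 0.0145]] [557.1 155.4] [ 45.7 199.1] 0.97
tipL 1107 [[0.5186, 0.2398, 0.1206], [0.5289, 0.269, 0.1449], [0.5384, 0.2898, 0.1588]] [528.7 263.5] [20.2 53.2] 0.61
guide1 89 [[0.5208, 0.2038, 0.0711], [0.534, 0.2082, 0.078], [0.5394, 0.2171, 0.0801]] [530.  210.5] [18.6 13.6] 0.9Traceback (most recent call last):
  File "<stdin>", line 14, in <module>
  File "<stdin>", line 7, in rep
    return _quantile_unchecked(
        a, q, axis, out, overwrite_input, method, keepdims, weights)
    return _ureduce(a,
                    func=_quantile_ureduce_func,
    ...<5 lines>...
                    overwrite_input=overwrite_input,
                    method=method)
    r = func(a, **kwargs)
    result = _quantile(arr,
                       quantiles=q,
    ...<2 lines>...
                       out=out,
                       weights=wgt)
    slices_having_nans = np.isnan(arr[-1, ...])
                                  ~~~^^^^^^^^^
IndexError: index -1 is out of bounds for axis 0 with size 0
```

Run:
```python
from h import *
def st(l):
    s=sense();print(l,round(s["time_s"],2),s["position"].round(4),s["wrist_force"].round(1),s["ft_torque"].round(2),round(s["finger_gap"],4))
x,y=.5304,.155
move_l([x,y,.195],feed=.1);sleep(.2);st("above")
t=move_l([x,y,.166],feed=.03,until_force=7);st("entry %s"%t)
if not t:
    t=move_l([x,y,.148],feed=.02,until_force=15);st("slide %s"%t)
```

```text
above 11.02 [0.5307 0.1551 0.1955] [-0.4 -0.1 -2.5] [-0.01 -0.01  0.03] 0.0111
entry False 12.13 [0.5306 0.155  0.1662] [-0.2  0.1 -2.8] [ 0.06 -0.02 -0.04] 0.0115
slide False 13.18 [0.5308 0.1551 0.148 ] [ 1.7  0.3 -0.8] [ 0.1  -0.68 -0.01] 0.0117
```

Run:
```python
from h import *
def st(l):
    s=sense();print(l,round(s["time_s"],2),s["position"].round(4),s["wrist_force"].round(1),s["ft_torque"].round(2),round(s["finger_gap"],4))
x,y=.5304,.155
t=move_l([x,y,.1305],feed=.01,until_force=15);st("contact %s"%t)
sleep(.2);st("hold")
```

```text
contact True 14.32 [0.53   0.1553 0.1368] [-0.7 -1.2  4.9] [-0.23  0.24  0.03] 0.0113
hold 14.53 [0.53   0.1554 0.1367] [-1.1 -1.2  5.1] [-0.27  0.35  0.03] 0.0111
```

Run:
```python
from h import *
def st(l):
    s=sense();print(l,round(s["time_s"],2),s["position"].round(4),s["wrist_force"].round(1),s["ft_torque"].round(2),round(s["finger_gap"],4))
x,y=.5304,.155
t=move_l([x,y,.1315],feed=.006,until_force=11);st("contact %s"%t)
sleep(.2);st("hold")
z=sense()["position"][2]
command_gripper(.04);sleep(.2);st("open")
move_l([x,y,.26],feed=.15);sleep(.2);wrist("e1");st("up")
z=np.load("e1.npz");C=wcloud("e1")
b=(abs(C[...,0]-.53)<.03)&(abs(C[...,1]-.155)<.06)
for l,lo,hi in(("strip",.09,.115),("grip",.125,.15)):
    q=C[b&(C[...,2]>lo)&(C[...,2]<hi)];print(l,len(q),np.percentile(q,[1,50,99],axis=0).round(4).tolist())
q=C[b&(C[...,2]>.09)&(C[...,2]<.115)]
for s in(1,-1):
    a=q[s*(q[:,1]-.155)>.03];print(s,len(a),np.median(a,0).round(4) if len(a) else 0)
cv2.imwrite("pics/e1v.png",cv2.resize(cv2.imread("pics/e1.png"),(800,500)))
```

```text
contact True 14.93 [0.5301 0.1554 0.1367] [-0.7 -0.2  4.7] [-0.24  0.26 -0.04] 0.0116
hold 15.13 [0.53   0.1553 0.1367] [-0.2 -0.4  4.5] [-0.3   0.21 -0.01] 0.0112
open 15.72 [0.5301 0.1555 0.1366] [ 0.8 -0.3  0.2] [-0.06 -0.02  0.01] 0.0399
up 16.95 [0.5301 0.1549 0.2592] [ 1.  -0.5  0.1] [ 0.01 -0.02  0.03] 0.0401
strip 683 [[0.525, 0.1008, 0.0927], [0.5298, 0.1828, 0.1065], [0.5356, 0.2095, 0.1112]]
grip 928 [[0.5236, 0.0954, 0.1258], [0.5299, 0.1555, 0.1403], [0.5371, 0.2144, 0.1419]]
1 316 [0.5295 0.198  0.1066]
-1 220 [0.5308 0.1104 0.1065]
```

View pics/e1v.png

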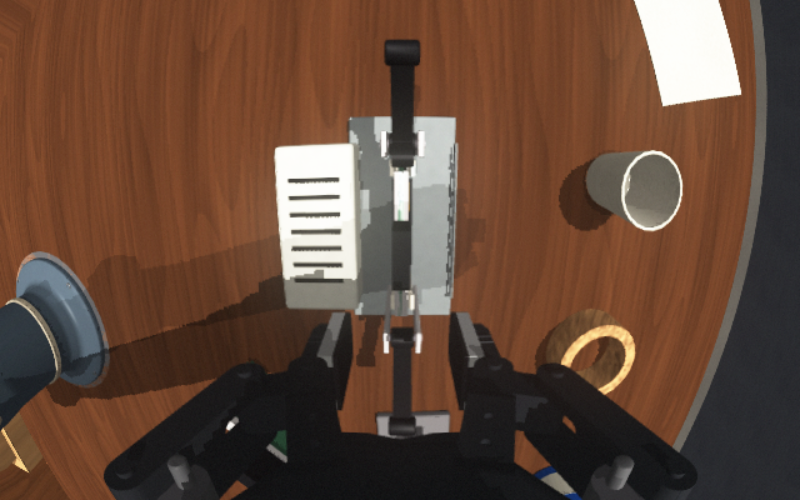

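The card stands level between the guides at (402,200–300) and both levers are still open, with tips at (402,52) and (402,427). Its origin is at z ≈ 0.0265, and two pushes stopped solid at the same height. Now the left lever, with the fingers closed.

```bash
cat >> h.py <<'E'
YB=np.radians(.85);RB=down(np.pi/2+YB)
def bayp(bx,by,z): return [.5304+np.cos(YB)*bx-np.sin(YB)*by,.155+np.sin(YB)*bx+np.cos(YB)*by,z]
def lp(s,q,d=19,below=.007): return bayp(0,s*(74+70*np.sin(q-.3)+d)/1000,.106+.07*np.cos(q-.3)-below+.025)
def st(l):
    s=sense();print(l,round(s["time_s"],2),s["position"].round(4),s["wrist_force"].round(1),round(s["finger_gap"],4))
def push(s):
    p=lp(s,1.16,d=32)
    movep(p[:2]+[.225],RB); move_l(p,feed=.1); sleep(.2); st("start")
    for q in (1.0,.8,.6,.45,.35):
        if move_l(lp(s,q),feed=.08,until_force=10): st("early stop q=%.2f"%q); return False
    st("free")
    t=move_l(lp(s,-.06),feed=.02,until_force=20); st("closed %s"%t)
    by=abs((np.array(sense()["position"])-bayp(0,0,0))[1]);print("bay y of finger",by,"closed expects ~.0723")
    return t
E
python3 - <<'E'
from h import *
command_gripper(0,20)
print(push(1))
E
```

```text
start 19.01 [0.5284 0.3143 0.1705] [0.4 0.3 0.2] 0.0
early stop q=1.00 19.3 [0.5284 0.2994 0.1777] [0.5 0.9 1.2] -0.0002
False
```

```bash
cat >> h.py <<'E'
def push2(s,qs=(1.0,.8,.6,.45,.35),f=.05):
    for q in qs:
        if move_l(lp(s,q),feed=f,until_force=12): st("early stop q=%.2f"%q); return False
    st("free")
    t=move_l(lp(s,-.06),feed=.02,until_force=20); st("closed %s"%t)
    print("bay y of finger",abs((np.array(sense()["position"])-bayp(0,0,0))[1]))
    return t
E
python3 - <<'E'
from h import *
print(push2(1))
E
```

```text
early stop q=1.00 19.54 [0.5284 0.2971 0.1796] [-0.3  0.9  1.7] 0.0001
False
```

Run:
```python
from h import *
p=np.array(sense()["position"]);t=np.array(lp(1,1.0));u=(t-p)/np.linalg.norm(t-p);print(t,u.round(2))
wrist("f1")
for i in range(4):
    r=move_l(list(p+u*.0015*(i+1)),feed=.01,until_force=14);st(str(r))
wrist("f2")
cv2.imwrite("pics/f2v.png",cv2.resize(cv2.imread("pics/f2.png")[60:300,170:490],(800,600)))
```

```text
[0.52835139 0.29308004 0.17753895] [-0.01 -0.89 -0.46]
False 19.92 [0.5283 0.2969 0.1792] [-1.2  5.4  2.1] 0.0003
False 20.22 [0.5284 0.2967 0.1791] [-1.5  6.7  4.6] -0.0
False 20.52 [0.5284 0.2966 0.179 ] [-1.8  8.3  5.8] 0.0002
False 20.82 [0.5284 0.2966 0.179 ] [-1.7 10.   9.3] -0.0
```

View pics/f2v.png

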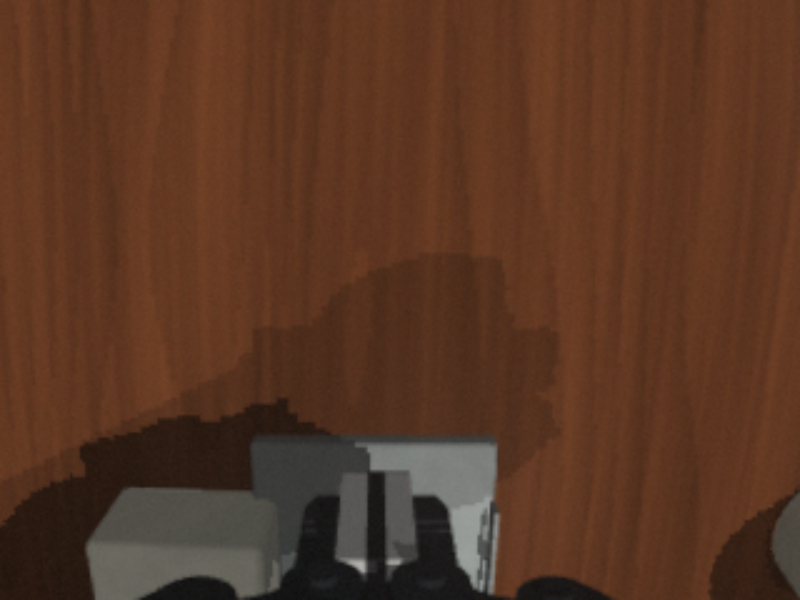

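The view shows only the closed fingers, at (375,530), and they hide the lever tip. The numbers show the fingertips rode up onto the top of the tip (fingertip z 0.154, tip centre 0.152). I back off, go lower and push horizontally first.

```bash
cat >> h.py <<'E'
def lq(s,q,d=18): return lp(s,q,d,.007+.010*np.clip((q-.3)/.6,0,1))
def push3(s,thr=10):
    p=lq(s,1.16,d=32)
    if np.hypot(*(np.array(sense()["position"])[:2]-p[:2]))>.06: movep(p[:2]+[.225],RB)
    else: move_l(p[:2]+[sense()["position"][2]],RB,feed=.1)
    move_l(p,feed=.1); sleep(.2); st("start")
    for q in (1.12,1.05,.95,.85,.75,.65,.55,.45,.37):
        t=move_l(lq(s,q),feed=.05 if q<1.1 else .03,until_force=thr)
        if t: st("early stop q=%.2f"%q); return False
    st("free")
def close(s):
    t=move_l(lq(s,-.06),feed=.02,until_force=20); st("closed %s"%t)
    print("finger bay y",abs((np.array(sense()["position"])-bayp(0,0,0))[1]))
E
python3 - <<'E'
from h import *
push3(1)
E
```

```text
start 21.78 [0.5284 0.3139 0.1602] [-0.4  0.2 -0.7] -0.0001
free 24.79 [0.5291 0.2513 0.1928] [-0.   0.2  0.1] -0.0003
```

Run:
```python
from h import *
close(1);sleep(.2);st("hold")
```

```text
closed False 26.43 [0.5296 0.2283 0.1912] [-1.4 11.6  5.6] 0.0002
finger bay y 0.07325879762842002
hold 26.62 [0.5296 0.2283 0.1912] [-1.4 12.2  5.4] -0.0
```

Run:
```python
from h import *
t=np.array(lq(1,-.06));t[1]-=.006
r=move_l(list(t),feed=.02,until_force=9);st("deeper %s"%r);sleep(.2);st("hold")
r=move_l(bayp(0,.10,.192),feed=.08);st("back");move_l(bayp(0,.10,.26),feed=.15);
s=-1;p=lq(s,1.16,d=32);movep(bayp(0,.02,.27),RB);sleep(.3)
wrist("g1");C=wcloud("g1");b=(abs(C[...,0]-.53)<.03)&(C[...,1]>.18)&(C[...,1]<.32)
q=C[b&(C[...,2]>.15)&(C[...,2]<.2)];print(len(q),np.percentile(q,[1,50,99],axis=0).round(4).tolist() if len(q) else 0)
q=C[b&(C[...,2]>.09)&(C[...,2]<.115)];print("low",len(q),np.percentile(q,[1,50,99],axis=0).round(4).tolist() if len(q) else 0)
cv2.imwrite("pics/g1v.png",cv2.resize(cv2.imread("pics/g1.png"),(800,500)))
```

```text
deeper True 26.91 [0.5295 0.2286 0.1913] [-0.3  3.7  1.6] 0.0002
hold 27.11 [0.5295 0.2287 0.1912] [-0.8  3.7  2.8] 0.0002
back 27.59 [0.5286 0.2551 0.1915] [ 0.4  0.3 -0.3] -0.0
798 [[0.5201, 0.204, 0.1507], [0.5295, 0.2138, 0.1796], [0.5391, 0.2214, 0.1829]]
low 325 [[0.5143, 0.1802, 0.0923], [0.5294, 0.2313, 0.1107], [0.5437, 0.2385, 0.1149]]
```

View pics/g1v.png

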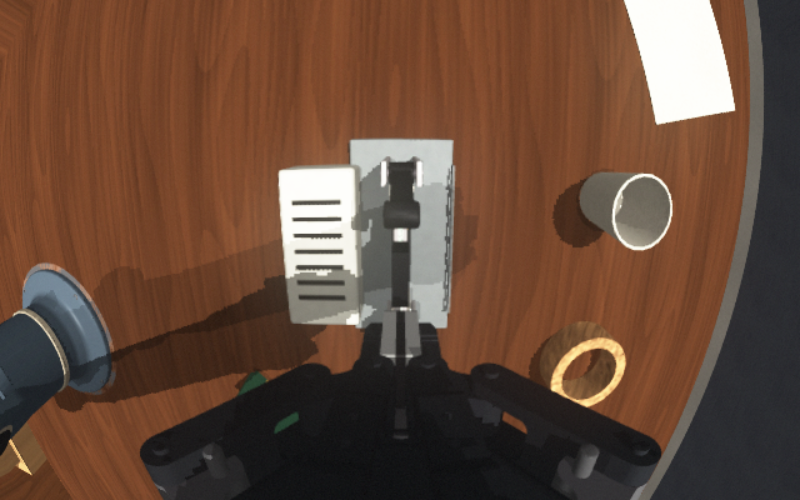

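The left lever at (402,212) now leans inward over the strip, closed or nearly so; I'll recheck it later. Next the right lever.

Run:
```python
from h import *
if push3(-1) is not False:
    close(-1);sleep(.2);st("hold")
```

```text
start 30.73 [ 0.5332 -0.004   0.1603] [ 0.2  0.4 -0.4] -0.0
free 33.73 [0.5319 0.0587 0.1928] [-0.6 -0.9 -0.2] -0.0001
closed False 35.37 [0.5316 0.0832 0.1901] [ -1.2 -10.4   5.2] -0.0001
finger bay y 0.0718010108184965
hold 35.57 [0.5316 0.0832 0.1901] [ -1.5 -11.4   6.3] -0.0004
```

```bash
cat >> h.py <<'E'
def deeper(s,extra,thr):
    t=np.array(lq(s,-.06));t[1]-=s*extra
    r=move_l(list(t),feed=.005,until_force=thr);st("deeper %s"%r)
    print("finger bay y",abs((np.array(sense()["position"])-bayp(0,0,0))[1]));return r
def out(s):
    move_l(bayp(0,s*.10,.192),feed=.08);move_l(bayp(0,s*.10,.26),feed=.15)
def look(n,by):
    movep(bayp(0,by,.30),RB);sleep(.3);wrist(n);C=wcloud(n)
    b=abs(C[...,0]-.5304)<.014
    for s in(1,-1):
        Y=s*(C[...,1]-.155);q=C[b&(C[...,2]>.172)&(C[...,2]<.2)&(Y>.03)&(Y<.09)]
        if len(q)>20: print("tip",s,len(q),"bayY",np.percentile(s*(q[:,1]-.155),[1,50,99]).round(4),"z",np.percentile(q[:,2],[50,99]).round(4))
    for l,lo,hi in(("grip",.125,.148),("strip",.095,.112)):
        q=C[b&(C[...,2]>lo)&(C[...,2]<hi)&(abs(C[...,1]-.155)<(.022 if l=="grip" else .045))&(abs(C[...,0]-.5304)<.008)]
        if len(q)>20: print(l,len(q),np.percentile(q[:,2],[50,90]).round(4))
E
python3 - <<'E'
from h import *
deeper(-1,.003,9);sleep(.1);deeper(-1,.005,9);out(-1);look("i1",0.0)
E
```

```text
deeper False 36.32 [0.5316 0.0838 0.19  ] [ -1.4 -16.1   5.7] -0.0001
finger bay y 0.07118374532993946
deeper False 36.97 [0.5316 0.084  0.19  ] [ -1.4 -19.3   8.1] 0.0003
finger bay y 0.07102912314862304
tip 1 548 bayY [0.0482 0.0565 0.0639] z [0.1802 0.1828]
grip 591 [0.1351 0.1359]
strip 332 [0.1013 0.1038]
```

Run:
```python
from h import *
movep(bayp(0,.10,.26),RB);move_l(bayp(0,.10,.192),feed=.1)
t=move_l(lq(1,0.0),feed=.02,until_force=14);st("A %s"%t)
print(abs((np.array(sense()["position"])-bayp(0,0,0))[1]))
deeper(1,0,10);sleep(.1);deeper(1,.003,9);sleep(.1)
```

```text
A False 41.98 [0.5293 0.2287 0.191 ] [ 0.3  6.3 -0.9] -0.0001
0.07366463288817776
deeper False 42.97 [0.5294 0.2274 0.1907] [-0.4  9.2  1.8] 0.0001
finger bay y 0.07243731133760584
deeper False 43.82 [0.5293 0.2272 0.1908] [-0.3 14.6  0.3] -0.0004
finger bay y 0.07217915661286126
```

Run:
```python
from h import *
deeper(1,.0065,9);sleep(.1)
out(1);print(sense()["time_s"]);look("k1",0.085);st("end")
a=cv2.imread("pics/k1.png");cv2.imwrite("pics/k1v.png",cv2.resize(a[80:360,190:470],(600,600)))
```

```text
deeper False 44.77 [0.5292 0.227  0.1909] [ 0.6 20.2 -0.2] 0.0001
finger bay y 0.07197708628970151
46.1083
tip 1 384 bayY [0.0513 0.0584 0.0629] z [0.1799 0.1823]
tip -1 142 bayY [0.0466 0.051  0.0601] z [0.1802 0.1824]
end 46.75 [0.5287 0.2401 0.299 ] [ 0.4 -0.4  0.1] -0.0002
```

View pics/k1v.png

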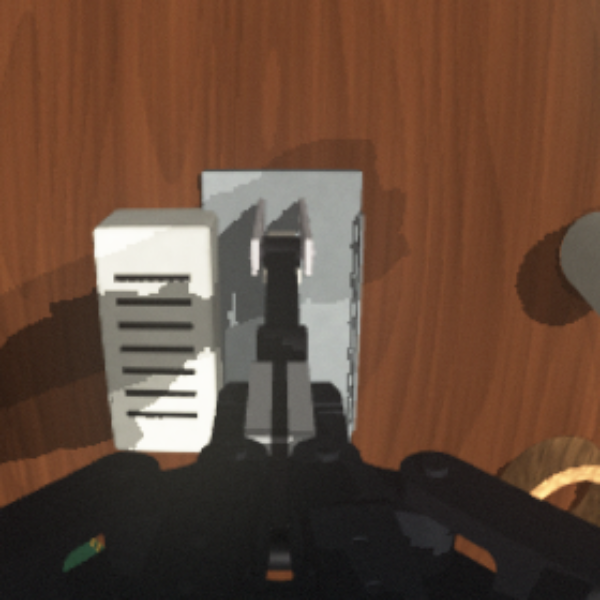

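This view mostly shows the fingers at (285,400) hiding the card, with the left lever at (283,300) folded inward. I move aside for a clear height reading.

Run:
```python
from h import *
look("l1",-.08);st("end")
C=wcloud("l1");b=(abs(C[...,0]-.5304)<.014)&(C[...,2]>.174)&(C[...,2]<.2)
for s in(1,-1):
    Y=s*(C[...,1]-.155);q=C[b&(Y>.0)&(Y<.1)];print(s,len(q),np.percentile(s*(q[:,1]-.155),[0,5,50,95,100]).round(4) if len(q) else 0)
q=C[(abs(C[...,0]-.5304)<.01)&(abs(C[...,1]-.155)<.022)&(C[...,2]>.12)&(C[...,2]<.15)];print(len(q),np.histogram(q[:,2],np.arange(.13,.142,.001)))
```

```text
tip 1 516 bayY [0.0469 0.0532 0.0617] z [0.18   0.1828]
tip -1 501 bayY [0.047  0.0535 0.0616] z [0.1802 0.1825]
grip 554 [0.135 0.136]
strip 471 [0.1012 0.1084]
end 47.8 [0.5316 0.076  0.2998] [-0.3 -0.7 -0.3] 0.0001
1 504 [0.0466 0.0476 0.0534 0.0608 0.0621]
-1 482 [0.0467 0.0481 0.0537 0.0611 0.062 ]
554 (array([  0,   0,   0,  47, 222, 229,  55,   1,   0,   0,   0]), array([0.13 , 0.131, 0.132, 0.133, 0.134, 0.135, 0.136, 0.137, 0.138,
       0.139, 0.14 , 0.141]))
```

Run:
```python
from h import *
for n in("e1","i1","l1"):
    C=wcloud(n);X=C[...,0]-.5304;Y=C[...,1]-.155;Z=C[...,2]
    f=lambda m:(int(m.sum()),np.median(Z[m]).round(4) if m.any() else 0)
    print(n,"base",f((X>.02)&(X<.045)&(abs(Y)<.09)&(Z<.02)&(Z>.005)),"housing",f((X<-.05)&(X>-.1)&(abs(Y)<.06)&(Z>.045)&(Z<.065)),
     "grip",f((abs(X)<.005)&(abs(Y)<.018)&(Z>.12)&(Z<.15)),
     "stripL",f((abs(X)<.004)&(Y>.025)&(Y<.043)&(Z>.095)&(Z<.112)),"stripR",f((abs(X)<.004)&(Y<-.025)&(Y>-.043)&(Z>.095)&(Z<.112)),
     "table",f((X>.07)&(X<.2)&(abs(Y)<.1)&(abs(Z)<.01)))
```

```text
e1 base (2944, np.float64(0.0123)) housing (4748, np.float64(0.0553)) grip (529, np.float64(0.1405)) stripL (181, np.float64(0.1066)) stripR (70, np.float64(0.1065)) table (13735, np.float64(0.0003))
i1 base (2434, np.float64(0.0123)) housing (3877, np.float64(0.0554)) grip (381, np.float64(0.1351)) stripL (113, np.float64(0.1011)) stripR (74, np.float64(0.1011)) table (11681, np.float64(0.0003))
l1 base (2588, np.float64(0.0123)) housing (4170, np.float64(0.0554)) grip (432, np.float64(0.135)) stripL (134, np.float64(0.1009)) stripR (136, np.float64(0.101)) table (12290, np.float64(0.0003))
```

Both tips sit where closed levers should (0.0533 m). The card is about 0.5 mm above nominal, so I give the right lever one more gentle push now that the left is closed.

Run:
```python
from h import *
move_l(bayp(0,-.10,.26),RB,feed=.2);move_l(bayp(0,-.10,.192),feed=.15)
t=move_l(lq(-1,0.0),feed=.03,until_force=14);st("A %s"%t)
deeper(-1,0,12) if not t else 0
t=np.array(lq(-1,-.06));t[1]+=.006
r=move_l(list(t),feed=.01,until_force=14);st("B %s"%r);sleep(.1);st("B")
out(-1);look("n1",-.08);st("end")
C=wcloud("n1");X=C[...,0]-.5304;Y=C[...,1]-.155;Z=C[...,2]
f=lambda m:np.median(Z[m]).round(4)
print(f((abs(X)<.005)&(abs(Y)<.018)&(Z>.12)&(Z<.15)),f((abs(X)<.004)&(Y>.025)&(Y<.043)&(Z>.095)&(Z<.112)),f((abs(X)<.004)&(Y<-.025)&(Y>-.043)&(Z>.095)&(Z<.112)))
```

```text
A False 49.88 [0.5315 0.0822 0.1908] [ 0.3 -5.   0.9] 0.0001
deeper False 50.88 [0.5316 0.0837 0.1905] [ -2.6 -10.5   7.8] 0.0002
finger bay y 0.07133632222804559
B False 51.62 [0.5316 0.0841 0.1905] [ -2.8 -21.4   9.6] -0.0001
B 51.73 [0.5316 0.0841 0.1905] [ -3.1 -20.5  10.2] 0.0001
tip 1 520 bayY [0.0465 0.0526 0.0615] z [0.1799 0.183 ]
tip -1 467 bayY [0.0468 0.0529 0.0609] z [0.1803 0.1823]
grip 612 [0.135 0.136]
strip 441 [0.1012 0.1067]
end 53.61 [0.5312 0.0745 0.2991] [-0.6 -0.4  0.5] 0.0004
0.1349 0.1011 0.1009
```

Run:
```python
from h import *
print(finish_job())
```

```text
the job is handed in; nothing more can be done
None
```

The job is handed in at about 54 s: the card was slid down to the contacts and released, and both levers pushed against their stops with at most about 24 N. The camera put the card about 0.6 mm above nominal home, and a further push on the right lever did not lower it.

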